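# Hold the locking collar on the flat of the cassette clamp's screw

## Robot

A 7-joint arm with a two-finger parallel gripper is mounted at the origin on the work surface. World frame = base frame: x ahead of the robot, y to its left, z up, the work surface at z = 0. Lengths are in m, angles in rad, forces in N, time in s.
With the tool pointing down it reaches from about 0.425 to 0.925 m from the base axis. Payload 6.8 kg.
Tool frame: the origin (TCP) lies on the front face of the gripper's body, between the roots of the fingers; the fingertips stand 73 mm ahead of it and the grasp point (between the pads) lies 54 mm ahead of it; z points along the fingers, y is the direction in which the jaws open and shut (so a half turn about z gives the same grasp; the last joint's range is limited). The gripper opens to 85 mm and grips with 20 to 120 N. Pads are 22 mm wide; open, the fingers measure 114 mm over their backs; the gripper's body (76 mm by 85 mm) begins 54 mm behind the grasp point. The pads swing forward as they close: fully open they stand 13 mm farther back than shut.
Start: joints at [1.126, 0.477, 0.022, 1.555, -0.011, 1.109, -0.083], TCP at [0.223, -0.637, 0.304] pointing down, gripper open.
Joint ranges: [-2.96, 2.96], [-0.34, 2.1], [-1.41, 1.46], [0.24, 2.44], [-1.37, 4.51], [0.17, 1.92], [-2.96, 2.96]. Speed limits (rad/s): [2.39, 2.39, 3.14, 3.14, 3.14, 3.14, 3.14].

## Interface

Orientations are given as a unit quaternion [w, x, y, z].
In Python, from station import get_obs, read_camera, hand_in, spot_in, cut_out, spot_point gives the robot as it stands. The module is installed in compiled form; this text tells all that it offers.
- The arm moves only by the tool move_arm, never from a script. Its arguments are lists of equal length, an entry for each row: "gripper": the opening, from 0 (shut) to 1 (fully open); "xyz": the shift along the tool's x, y, z in cm, a list of three; "twist": the turn about the tool's z in rad. A call has 1 to 5 rows; each row is the pose to reach, as a shift and turn from the pose commanded when the call began, along the tool's axes at that moment; what a row does not reach only later rows make up. A row lasts 1/12 s, in which the tool goes at most 41.7 mm and 7.16 degrees, less where a joint would pass 70% of its speed; a pose out of reach is approached as far as the arm can. A call with a gripper value outside its range is refused whole. The fingers move at their own pace and stop on an object; "squeeze" is the grip in N (left out, the last holds). Time passes only in rows, so rows that repeat a pose let the fingers close. It gives the time, the measured TCP pose, the force and the opening at its end, in the units of the state.
- get_obs(): the state, without advancing time (a new reading comes with each control period).
- read_camera(name): name is "side" or "top"; returns a dict with "pixels" (384x512x3 uint8, red, green, blue), "fx", "fy", "cx", "cy" (pixels), "k1" (the pictures are not rectified: a ray, as slopes to the right and down, at radius r is drawn at 1 + k1 r^2 times it, then the intrinsics apply), "R" (3x3) and "t" (3): a world point X has camera coordinates R X + t. Camera axes: x right, y down, z forward; pixel columns grow to the right and rows downward; lengths in m; the calibration is good to about 2 mm. A picture is of the moment at which its call begins. There is no depth.
- hand_in(): hands the job in, once; it reports no verdict.
Trained networks look in the newest picture that a camera, given by its name, has taken for a name from the list of things; names that differ only in an ending like _2 or _b are one class to them, and where a whole thing is asked for, a point or a joint stands for the part that bears it (a point fixed in the world has none). Each returns a list of dicts, best first, with "p" (0 to 1); they miss things now and then, are a little off and sometimes report something else, mostly with a low value. They report only what shows in the picture. A call takes as long as a camera call. They do not tell look-alikes from the thing itself.
- spot_in(query, camera): "centre" ([x, y, z] in m, in world coordinates, good to about 4 mm: the middle of the surface that is visible of it).
- cut_out(query, camera): "pixels" (384x512 bool, what is visible of it).
- spot_point(query, camera): "centre" ([x, y, z] in m, in world coordinates, good to about 4 mm: a listed point, or the origin of a listed thing).
The state is a dict: "t": time; "q": joint angles; "joint_vel": joint speeds; "joint_torque": joint torques, N m; "eef_pos": TCP position; "tool_rot": TCP orientation; "contact_force": force on the tool from outside, world axes, zero at the start; "torque": the same for the moment, N m; "gripper_width": opening from 0.0 (shut) to 1.0 (fully open).
Only numpy, scipy, OpenCV 4.12 (cv2) and the standard library are available. Lean on these libraries where they do the work, as an engineer would, in place of code of your own. Each camera call takes 0.05 s, during which the arm holds its last target.

## Task

Press the red spring lever of the cassette clamp down until it catches and stays down by itself, which frees the screw. Then turn the screw by its D-shaped top until the flat faces the set screw in the brass collar, lift the collar all the way up over the flat, and finish still gripping it up there, with the lever still down, so that I can tighten the set screw. Leave the jar, the slide holder, the crucible lid and the yellow cassette lid where they are.

Things in the scene. Friction and masses are not known exactly. Their poses are not given: they have to be found in the camera images.
- clamp: Dark cast iron screw clamp, fixed upright on the bench, holding two grey cassettes. Origin: on the screw's axis at bench height; z up, -x to the collar's set screw (towards the robot within 30 deg), +x to the column, +y to the lever. Base 140x100x14 mm (x -50..90). Column x 48..84 and 32 mm wide arm (y -16..16), tops at z 88; on the arm a boss of 32 mm diameter to z 107, screw upright through it.
- lever (a joint): Angle (rad) of the sprung steel lever: about -0.03 = up, its tongue stopping a peg on the screw's wheel so that the flat cannot come round to the set screw; 0.30 = down on its stop, screw free. Hinge along the clamp's x at y 34, z 51.5 mm. Over-centre spring: takes about 7 N on the pad; past about 0.18 rad it snaps down to 0.30 and stays (about 4 N upward would free it).
- lever_pad (a point): Middle of the upper face of the lever's red plastic pad, 30 x 30 mm, 6 mm thick, tilted about 10 deg, free above and beside. In the clamp's frame at x 0, y 105, z 85 mm when up and x 0, y 112, z 62.5 mm when latched. Press it straight down; a shut gripper's fingertips do.
- screw: The clamp's upright screw, running in the clamp: it only turns about the vertical. Origin on its axis at bench height (as the clamp's), z up, its own -x points out of the flat. Its yaw less the clamp's yaw is 0 when the flat faces the set screw, and starts between 0.9 and 2.4 rad (counter-clockwise from above). Light drag, stays as left; with the lever up it will not come within 0.5 rad of 0.
- flat (a point): Middle of the set-screw flat, 6.5 mm from the screw's axis, z 149 mm of the clamp's frame. The screw's bright steel top section (z 135 to 163, end at 163) is a D: 23 mm diameter with this one flat over its whole height, so 18 mm thick across the flat, 23 mm along it: fingers feel the difference. Black ink line on the end face beside the flat. Below the D a 12 mm neck.
- collar: Brass collar round the screw, diameter 44, height 24 mm; origin at the centre of its underside, axes as the clamp's. Rests at z 108 mm of the clamp's frame (top 132, just under the D); slides up 22 mm to a stop, falls back if let go; 2 N. No turning: a 16 mm arm to +x (to x 71, z 114 to 126) runs in the column. Grip it from above across its free +y and -y sides; fingertips may go down to z 93.
- set_screw (a point): Outer end of the collar's dark set screw: 9 mm diameter, standing 7 mm out of the collar's -x side, 17.5 mm above its underside; a yellow dot beside it on the collar's top. Its inner tip lets the collar rise over the D only if the flat faces it within about 0.25 rad; otherwise (do not force it) the collar stops after about 7 mm.
- jar: Bottle-green glass insulator jar, closed, 64 mm diameter, 84 mm high, origin at the centre of its underside. Leave alone.
- slide_holder: Nickel slide holder with eight upright plates, 84 x 30 x 27 mm, origin at the centre of its underside, long side along its x. Leave alone.
- crucible_lid: White ceramic crucible lid with a knob, 48 mm diameter, 18 mm high, origin at the centre of its underside. Leave alone.
- cassette_lid: Bright yellow cassette lid, 40 x 28 x 6 mm, origin at the centre of its underside. Leave alone.
Not all that is in view belongs to the job. Of the things that look like the screw, the larger one is meant.

How it is judged:
On the way, in this order (a step that is already met when the one before it is completed fails the run):
1. the lever is pressed down and caught (value of joint lever above 0.27 rad), for 0.3 s.
2. the screw is turned until its flat faces the collar's set screw, the collar still down (angle between the x axis of screw and the x axis of clamp, either way round below 0.25 rad and x of flat in the frame of clamp below 0 m and z of collar in the frame of clamp below 0.118 m), for 0.2 s.
At the end, for the whole second after the job is handed in: The lever stays latched (above 0.27 rad), the flat faces the set screw within 0.25 rad, the collar is up (at least 17 of its 22 mm) at rest, and the fingers still grip it (over 3 N) (value of joint lever above 0.27 rad and angle between the x axis of screw and the x axis of clamp, either way round below 0.25 rad and x of flat in the frame of clamp below 0 m and z of collar in the frame of clamp above 0.125 m and contact force between the fingers and collar above 3 N and linear speed of collar below 0.01 m/s); the arm keeps its last pose, push and grip.
It fails at once if the jar is moved more than 20 mm or tipped (distance of jar from where it was at the start of the episode above 0.02 m or angle between jar's own z axis and vertical above 0.3 rad).
It fails at once if the slide holder is moved more than 20 mm (distance of slide_holder from where it was at the start of the episode above 0.02 m).
It fails at once if the crucible lid is moved more than 20 mm (distance of crucible_lid from where it was at the start of the episode above 0.02 m).
It fails at once if the cassette lid is moved more than 20 mm (distance of cassette_lid from where it was at the start of the episode above 0.02 m).
It also fails if it takes over 58 s, if anything falls off the work surface, if the arm or the gripper's body presses on something with over 40 N, if the wrist force passes 120 N, or if a joint passes its speed limit or range.

## Working session

There is one attempt and no reset: what is moved stays moved. The work goes in short steps, Python scripts to look and compute and a tool call to move; the robot and the scene stay as the last step left them, time stands still between calls to the robot, and variables do not carry over. Pictures are saved under pics/ and viewed, and the job is handed in when it is done.

Besides the shell and the picture viewer there is one more tool, called after ">>>" by a JSON object that holds its "method" and its "body", one argument or row to a line. move_arm: Moves the arm, as the interface text tells. Its arguments: {"type":"object","properties":{"gripper":{"type":"array","items":{"type":"number"}},"xyz":{"type":"array","items":{"type":"array","items":{"type":"number"}}},"twist":{"type":"array","items":{"type":"number"}},"squeeze":{"type":"number"}},"required":["gripper","xyz","twist"]}

```bash
mkdir -p pics; cat > h.py <<'E'
import numpy as np,cv2
from station import *
np.set_printoptions(precision=4,suppress=True)
def save(n,f):
    c=read_camera(n); cv2.imwrite(f,c['pixels'][:,:,::-1]); return c
def proj(c,X):
    p=c['R']@np.array(X)+c['t']; s=p[:2]/p[2]; r2=s@s; s=s*(1+c['k1']*r2)
    return np.array([c['fx']*s[0]+c['cx'],c['fy']*s[1]+c['cy']])
def ray(c,u,v):
    s0=np.array([(u-c['cx'])/c['fx'],(v-c['cy'])/c['fy']]); s=s0.copy()
    for _ in range(20): s=s0/(1+c['k1']*(s@s))
    d=c['R'].T@np.array([s[0],s[1],1]); o=-c['R'].T@np.array(c['t']); return o,d
def atz(c,u,v,z):
    o,d=ray(c,u,v); return o+d*(z-o[2])/d[2]
def tri(c1,p1,c2,p2):
    o1,d1=ray(c1,*p1);o2,d2=ray(c2,*p2)
    A=np.stack([d1,-d2],1); k=np.linalg.lstsq(A,o2-o1,rcond=None)[0]
    a=o1+k[0]*d1;b=o2+k[1]*d2; return (a+b)/2,np.linalg.norm(a-b)
E
python3 - <<'E'
from h import *
for n in['side','top']:
    c=save(n,f'pics/{n}0.png'); print(n,-c['R'].T@c['t'],c['R'].tolist(),c['fx'])
    for q in['clamp','screw','collar','lever_pad','flat','set_screw','jar','slide_holder','crucible_lid','cassette_lid']:
        print(q,[(r['centre'],round(r['p'],2)) for r in spot_point(q,n)][:3])
o=get_obs();print(o)
E
```

```text
side [ 0.5338 -0.5369  0.6656] [[0.9928964646688555, -0.11883036645581445, 0.005996203470900438], [-0.0808589968142763, -0.7108778157339045, -0.6986519546466479], [0.08728363582182197, 0.6932042088052912, -0.7154365742764021]] 450.8727176630665
clamp [([0.5503, -0.1412, 0.0018], 0.83)]
screw [([0.4366, -0.1466, -0.0292], 0.69), ([0.5501, -0.1465, 0.0002], 0.62)]
collar [([0.551, -0.1385, 0.106], 0.8)]
lever_pad [([0.6017, -0.0478, 0.0883], 0.91)]
flat [([0.4339, -0.1487, 0.0713], 0.66), ([0.4588, -0.2485, 0.0001], 0.59), ([0.5494, -0.1455, 0.1472], 0.58)]
set_screw [([0.5231, -0.1312, 0.1268], 0.63)]
jar [([0.7324, -0.1163, 0.0002], 0.65)]
slide_holder [([0.7007, -0.2169, -0.0045], 0.56)]
crucible_lid []
cassette_lid [([0.4558, -0.2482, 0.0014], 0.55)]
top [ 0.3993 -0.0127  1.0232] [[-0.07774504569895462, -0.9969659400150169, -0.0038239141257154587], [-0.9680172514399166, 0.07640414774487168, -0.23896653975418577], [0.2385336638379926, -0.014876849711992879, -0.9710202729905644]] 455.3116909603831
clamp [([0.5546, -0.1431, -0.0034], 0.64)]
screw [([0.4365, -0.1504, -0.027], 0.5), ([0
[... 346 characters left out ...]
53)]
slide_holder [([0.576, -0.317, -0.0042], 0.93)]
crucible_lid [([0.7046, -0.2188, -0.0007], 0.79), ([0.5501, -0.1482, 0.1495], 0.28)]
cassette_lid [([0.4582, -0.246, 0.0014], 0.62)]
{'t': 1.1, 'q': array([ 1.1259,  0.477 ,  0.0224,  1.5554, -0.0115,  1.1093, -0.0831]), 'joint_vel': array([-0.0001,  0.0011, -0.0011,  0.0017, -0.0005, -0.0001,  0.0018]), 'joint_torque': array([ -0.0006, -59.6331,   1.6062, -28.1541,   0.0125,   0.0017,
         0.    ]), 'eef_pos': array([ 0.2231, -0.6371,  0.3039]), 'tool_rot': array([-0.    ,  0.9859,  0.1676, -0.    ]), 'contact_force': array([-0.482 ,  0.7838,  0.8903]), 'torque': array([ 0.0035, -0.0254,  0.0526]), 'gripper_width': 0.9958147418610923}
```

View pics/side0.png

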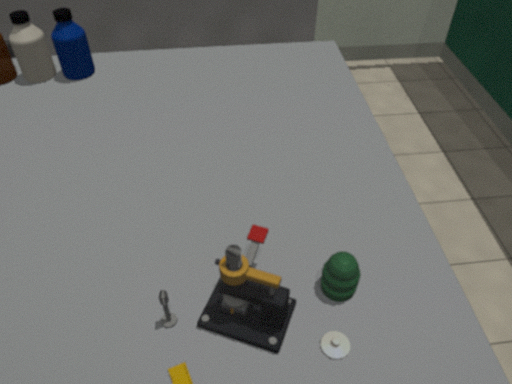

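View pics/top0.png

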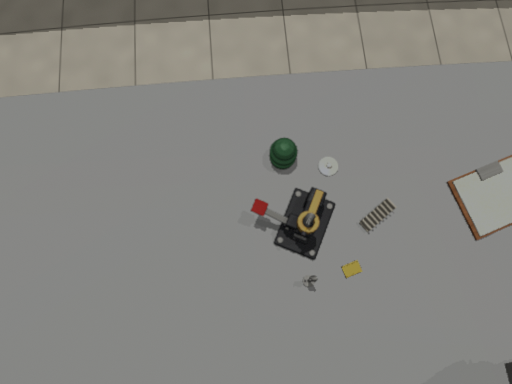

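```bash
python3 - <<'E'
from h import *
ims=[]
for n in['side','top']:
    c=read_camera(n); u,v=proj(c,[0.551,-0.14,0.14]).astype(int); print(n,u,v)
    im=c['pixels'][max(0,v-50):v+50,u-65:u+65,::-1]; ims.append(cv2.resize(im,(780,int(im.shape[0]*6)),interpolation=cv2.INTER_CUBIC)); cv2.imwrite(f'pics/crop_{n}0.png',ims[-1])
    for q in[[.551,-.14,.163],[.436,-.148,.08],[.6,-.05,.088]]: print(proj(c,q))
E
```

```text
side 234 258
[233.74  248.803]
[160.1487 293.8257]
[259.8132 231.9453]
top 308 220
[309.5861 218.6533]
[314.3033 280.9696]
[259.9321 205.6987]
```

View pics/crop_side0.png

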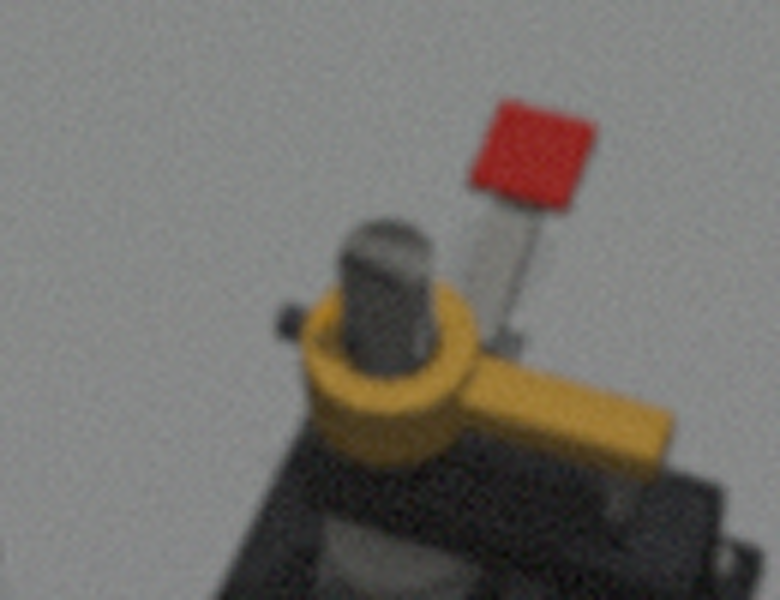

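View pics/crop_top0.png

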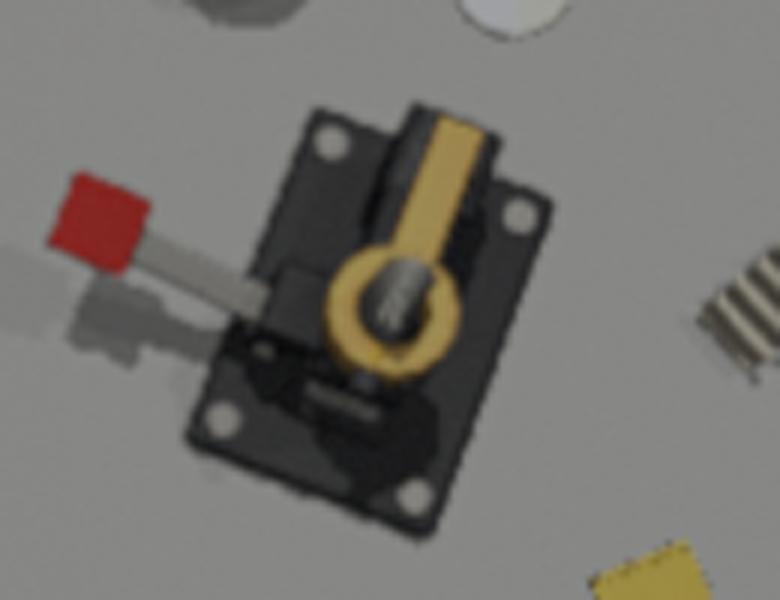

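Both views show two upright screw-like things: the small stand screw, at side (165,305) and top (311,283), and the large screw in the black clamp, at side (234,250) and top (309,219). The large one with the brass collar and red pad is the one meant, and the crops confirm it. Next I'll fit the clamp pose.

```bash
cat > fit.py <<'E'
from h import *
from scipy.optimize import least_squares
ct=read_camera('top'); cs=read_camera('side')
T=lambda x,y:(243+x/6-.4,170+y/6-.4)
S=lambda x,y:(169+x/6-.4,208+y/6-.4)
pts=[(ct,T(318,108),(.09,.05,.014)),(ct,T(552,200),(.09,-.05,.014)),(ct,T(425,540),(-.05,-.05,.014)),(ct,T(190,435),(-.05,.05,.014)),
(ct,T(100,223),(0,.105,.085)),(cs,S(535,157),(0,.105,.085)),(cs,S(290,322),(-.029,0,.1255))]
def res(p):
    c,s=np.cos(p[2]),np.sin(p[2])
    return np.concatenate([proj(C,[p[0]+c*L[0]-s*L[1],p[1]+s*L[0]+c*L[1],L[2]])-np.array(m) for C,m,L in pts])
r=least_squares(res,[.551,-.141,-.45]); print(r.x,np.degrees(r.x[2])); print(r.fun.reshape(-1,2))
np.save('clamp.npy',r.x)
p=r.x;c,s=np.cos(p[2]),np.sin(p[2]); print('pad',p[0]-s*.108,p[1]+c*.108)
for C,n in((cs,'side'),(ct,'top')):
    u,v=proj(C,[p[0],p[1],.15]);u0,v0=int(u)-20,int(v)-20
    im=cv2.resize(C['pixels'][v0:v0+40,u0:u0+40,::-1],(600,600),interpolation=cv2.INTER_CUBIC)
    e=(np.array([proj(C,[p[0]+.0115*np.cos(a),p[1]+.0115*np.sin(a),.163]) for a in np.linspace(0,6.28,40)])-[u0,v0]+.5)*15
    cv2.polylines(im,[e.astype(int)],True,(0,255,0),1); cv2.imwrite(f'pics/d_{n}.png',im)
E
python3 fit.py; python3 -c "
import cv2,numpy as np
cv2.imwrite('pics/d0.png',cv2.resize(np.hstack([cv2.imread('pics/d_side.png'),cv2.imread('pics/d_top.png')]),(800,400)))"
```

```text
[ 0.5511 -0.1422 -0.4637] -26.56920340396286
[[-0.1819 -0.9412]
 [ 1.851  -0.2981]
 [ 1.8454  0.3588]
 [-1.1055  0.9986]
 [-0.0756  0.1988]
 [ 0.7565 -1.3143]
 [-0.3765 -0.8438]]
pad 0.5993881762275386 -0.04565132191817975
```

View pics/d0.png

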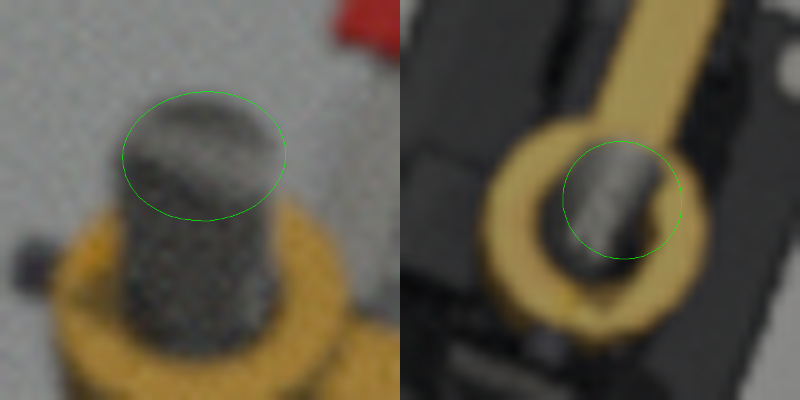

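>>> {"method": "move_arm", "body": {
  "gripper": [0,0,0,0,0],
  "xyz": [
    [3,-2.4,0],
    [6,-4.8,0],
    [9,-7.2,0],
    [12,-9.6,0],
    [15,-12,0]
  ],
  "twist": [0,0,0,0,0],
  "squeeze": 40
}}

```text
t: 1.72
eef_pos: [0.3256, -0.4727, 0.3041]
tool_rot: [0.0, 0.986, 0.167, 0.0]
contact_force: [1.0, 0.3, -0.4]
gripper_width: 0.3
```

>>> {"method": "move_arm", "body": {
  "gripper": [0,0,0,0,0],
  "xyz": [
    [3,-2.4,0],
    [6,-4.8,0],
    [9,-7.2,0],
    [12,-9.6,0],
    [15,-12,0]
  ],
  "twist": [0,0,0,0,0]
}}

```text
t: 2.13
eef_pos: [0.4276, -0.3098, 0.3043]
tool_rot: [0.0, 0.986, 0.168, 0.0]
contact_force: [1.3, -1.2, 0.0]
gripper_width: -0.002
```

>>> {"method": "move_arm", "body": {
  "gripper": [0,0,0,0,0],
  "xyz": [
    [3,-2.4,0],
    [6,-4.8,0],
    [9,-7.2,0],
    [12,-9.6,0],
    [15,-12,0]
  ],
  "twist": [0,0,0,0,0]
}}

```text
t: 2.55
eef_pos: [0.5296, -0.147, 0.3042]
tool_rot: [0.0, 0.986, 0.167, 0.0]
contact_force: [0.5, -1.1, -0.1]
gripper_width: -0.003
```

```bash
cat > to.py <<'E'
import sys
from h import *
def to(x,y,z,yawdeg=None):
    o=get_obs();w,a,b,c=o['tool_rot']
    from scipy.spatial.transform import Rotation as R
    M=R.from_quat([a,b,c,w]).as_matrix(); psi=np.degrees(np.arctan2(M[1,0],M[0,0]))
    d=M.T@(np.array([x,y,z])-o['eef_pos'])*100
    print('t',round(o['t'],2),'eef',o['eef_pos'],'psi',psi.round(2),'q',o['q'],'F',o['contact_force'],'w',round(o['gripper_width'],4))
    print('delta cm',d, 'tiltz',M[2,2])
    if yawdeg is not None: print('twist',np.radians(psi-yawdeg))
to(*[float(v) for v in sys.argv[1:]])
E
python3 to.py .599 -.047 .17 153
```

```text
t 2.55 eef [ 0.5296 -0.147   0.3042] psi 19.28 q [ 0.3618  0.2845 -0.247   1.8443  0.0808  1.0218 -1.1522] F [ 0.5005 -1.0576 -0.0987] w -0.0028
delta cm [ 9.8499 -7.1517 13.4248] tiltz -0.9999997327591001
twist -2.3338038221945117
```

>>> {"method": "move_arm", "body": {
  "gripper": [0,0,0,0,0],
  "xyz": [
    [3.3,-2.4,0],
    [6.6,-4.8,2],
    [9.85,-7.15,5],
    [9.85,-7.15,9],
    [9.85,-7.15,12.4]
  ],
  "twist": [0,0,0,0,0]
}}

```text
t: 2.97
eef_pos: [0.6007, -0.0443, 0.1799]
tool_rot: [-0.001, 0.985, 0.17, 0.003]
contact_force: [-0.3, -0.2, -0.3]
gripper_width: -0.001
```

```bash
python3 to.py .599 -.047 .135; python3 - <<'E'
from h import *
for n in['side','top']:
    c=read_camera(n); u,v=proj(c,[.6,-.048,.09]).astype(int)
    im=c['pixels'][v-50:v+50,u-50:u+50,::-1]; cv2.imwrite(f'pics/a_{n}.png',cv2.resize(im,(400,400)))
cv2.imwrite('pics/a.png',np.hstack([cv2.imread('pics/a_side.png'),cv2.imread('pics/a_top.png')]))
E
```

```text
t 2.97 eef [ 0.6007 -0.0443  0.1799] psi 19.59 q [ 0.1711  0.512  -0.2635  1.8284  0.1732  0.8184 -1.407 ] F [-0.3288 -0.2433 -0.2599] w -0.0014
delta cm [-0.273   0.1994  4.4854] tiltz -0.9999851757809285
```

View pics/a.png

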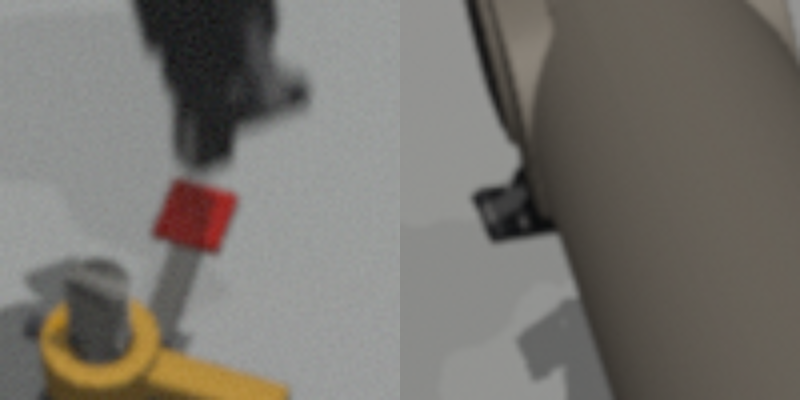

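The shut fingertips hang over the red pad (tips at crop (205,165), pad at (195,215)). I'll press straight down.

>>> {"method": "move_arm", "body": {
  "gripper": [0,0,0,0,0],
  "xyz": [
    [-0.2,0.2,1.2],
    [-0.2,0.2,2.2],
    [-0.2,0.2,3.0],
    [-0.2,0.2,3.6],
    [-0.2,0.2,4.2]
  ],
  "twist": [0,0,0,0,0]
}}

```text
t: 3.48
eef_pos: [0.5979, -0.0518, 0.1393]
tool_rot: [0.001, 0.986, 0.167, 0.002]
contact_force: [-0.1, 0.3, -0.6]
gripper_width: 0.001
```

>>> {"method": "move_arm", "body": {
  "gripper": [0,0,0],
  "xyz": [
    [0,0,0.2],
    [0,0,0.4],
    [0,0,0.4]
  ],
  "twist": [0,0,0]
}}

```text
t: 3.73
eef_pos: [0.5978, -0.0519, 0.1371]
tool_rot: [0.001, 0.986, 0.167, 0.001]
contact_force: [-6.1, 0.1, 21.2]
gripper_width: 0.001
```

```bash
python3 to.py .599 -.047 .135; python3 - <<'E'
from h import *
for n in['side']:
    c=read_camera(n); u,v=proj(c,[.6,-.048,.09]).astype(int)
    im=c['pixels'][v-50:v+50,u-50:u+50,::-1]; cv2.imwrite(f'pics/b_{n}.png',cv2.resize(im,(500,500)))
E
```

```text
t 3.73 eef [ 0.5978 -0.0519  0.1371] psi 19.23 q [ 0.1678  0.5676 -0.2455  1.8552  0.197   0.74   -1.4217] F [-6.1131  0.1337 21.1944] w 0.0006
delta cm [ 0.2686 -0.4216  0.2106] tiltz -0.9999966448672578
```

View pics/b_side.png

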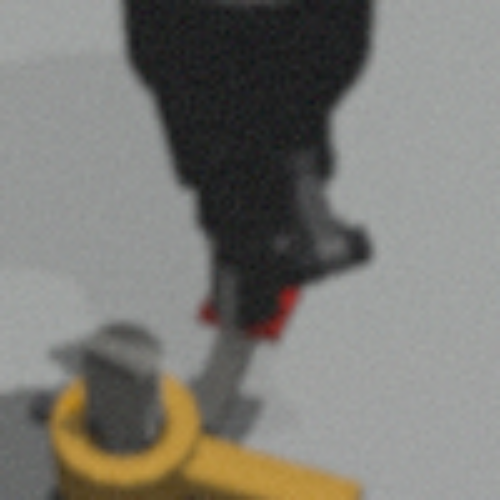

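>>> {"method": "move_arm", "body": {
  "gripper": [0,0,0,0.4,0.5],
  "xyz": [
    [0,0,-1.5],
    [0,0,-4.5],
    [0,0,-8.5],
    [0,0,-12],
    [0,0,-15]
  ],
  "twist": [0,0,-0.12,-0.24,-0.36]
}}

```text
t: 4.2
eef_pos: [0.597, -0.0519, 0.287]
tool_rot: [0.001, 0.939, 0.344, 0.001]
contact_force: [0.7, -0.3, 0.6]
gripper_width: 0.271
```

```bash
python3 to.py .551 -.142 .27 153; python3 - <<'E'
from h import *
c=read_camera('side'); u,v=proj(c,[.58,-.09,.09]).astype(int)
im=c['pixels'][v-50:v+50,u-50:u+50,::-1]; cv2.imwrite('pics/c_side.png',cv2.resize(im,(500,500)))
print((np.array([proj(c,[.5511+.4476*L[0],-.1422+.8942*L[0],L[1]]) for L in((.105,.085),(.112,.0625))])-[u-50,v-50])*5)
print(spot_point('lever_pad','side'))
E
```

```text
t 4.2 eef [ 0.597  -0.0519  0.287 ] psi 40.2 q [ 0.2668  0.3948 -0.3682  1.7421  0.1634  1.0327 -1.0285] F [ 0.6515 -0.2561  0.5669] w 0.2713
delta cm [-9.3287  3.9078  1.7015] tiltz -0.9999972598159704
twist -1.9686898384532094
[[292.7588 157.191 ]
 [299.0251 184.8189]]
[{'centre': [0.604, -0.0409, 0.0625], 'p': 0.65}]
```

View pics/c_side.png

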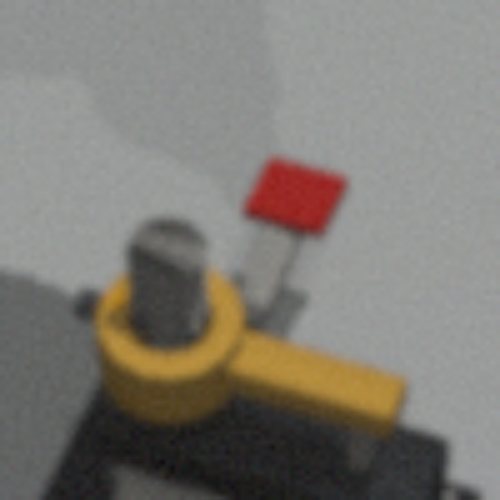

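The pad is down at crop (297,196) and the network puts it at z 0.0625, so the lever is latched. On to the D, turning the tool on the way.

>>> {"method": "move_arm", "body": {
  "gripper": [0.6,0.6,0.6,0.6,0.6],
  "xyz": [
    [-2,0.8,0],
    [-4,1.6,0],
    [-6,2.5,0],
    [-8,3.3,0],
    [-9.3,3.9,0]
  ],
  "twist": [-0.12,-0.24,-0.36,-0.48,-0.6]
}}

```text
t: 4.72
eef_pos: [0.5489, -0.1436, 0.2834]
tool_rot: [0.0, 0.796, 0.605, -0.001]
contact_force: [0.7, -0.5, -0.4]
gripper_width: 0.602
```

>>> {"method": "move_arm", "body": {
  "gripper": [0.6,0.6,0.6,0.6,0.6],
  "xyz": [
    [0,0,0],
    [0,0,0],
    [0,0,0],
    [0,0,0],
    [0,0,0]
  ],
  "twist": [-0.12,-0.24,-0.36,-0.48,-0.6]
}}

```text
t: 5.13
eef_pos: [0.55, -0.1415, 0.2835]
tool_rot: [-0.0, 0.581, 0.814, -0.0]
contact_force: [0.4, -0.7, -0.0]
gripper_width: 0.602
```

>>> {"method": "move_arm", "body": {
  "gripper": [0.6,0.6,0.6,0.6,0.6],
  "xyz": [
    [0,0,0],
    [0,0,0],
    [0,0,0],
    [0,0,0],
    [0,0,0]
  ],
  "twist": [-0.12,-0.24,-0.36,-0.48,-0.6]
}}

```text
t: 5.55
eef_pos: [0.5501, -0.1415, 0.2835]
tool_rot: [-0.0, 0.315, 0.949, -0.0]
contact_force: [-0.2, 0.1, -0.7]
gripper_width: 0.598
```

```bash
python3 to.py .551 -.142 .21 153; python3 - <<'E'
from h import *
ims=[]
for n in('side','top'):
    c=read_camera(n); u,v=proj(c,[.551,-.142,.16]).astype(int)
    im=c['pixels'][v-40:v+40,u-40:u+40,::-1]; ims.append(cv2.resize(im,(400,400)))
cv2.imwrite('pics/d.png',np.hstack(ims))
E
```

```text
t 5.55 eef [ 0.5501 -0.1415  0.2835] psi 143.28 q [ 0.6933  0.409  -0.7035  1.8004  0.3031  1.0434  0.8054] F [-0.2392  0.1486 -0.6646] w 0.5981
delta cm [-0.1109  0.0201  7.3475] tiltz -0.9999994231252191
twist -0.16964144687075144
```

View pics/d.png

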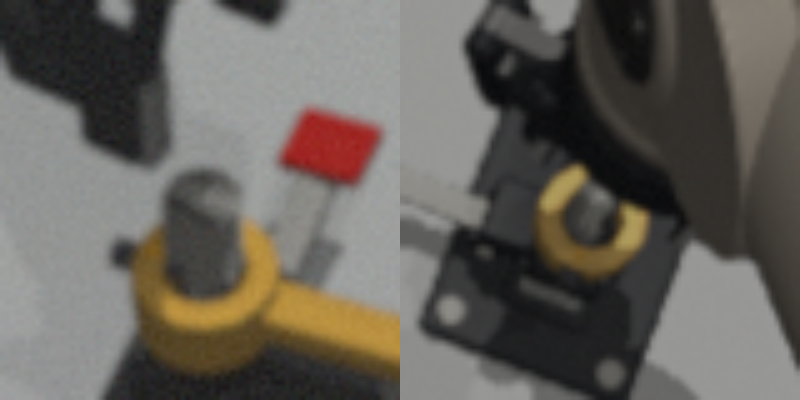

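>>> {"method": "move_arm", "body": {
  "gripper": [0.6,0.6,0.6,0.6,0.6],
  "xyz": [
    [-0.1,0,2],
    [-0.1,0,4],
    [-0.1,0,6],
    [-0.1,0,7.3],
    [-0.1,0,7.3]
  ],
  "twist": [-0.1,-0.17,-0.17,-0.17,-0.17]
}}

```text
t: 6.07
eef_pos: [0.5496, -0.1416, 0.208]
tool_rot: [-0.003, 0.237, 0.972, -0.0]
contact_force: [-0.7, 0.2, -0.4]
gripper_width: 0.602
```

```bash
python3 to.py .551 -.142 .21 153; python3 - <<'E'
from h import *
ims=[]
for n in('side','top'):
    c=read_camera(n); u,v=proj(c,[.551,-.142,.16]).astype(int)
    im=c['pixels'][v-40:v+40,u-40:u+40,::-1]; ims.append(cv2.resize(im,(400,400)))
cv2.imwrite('pics/e.png',np.hstack(ims))
E
```

```text
t 6.07 eef [ 0.5496 -0.1416  0.208 ] psi 152.59 q [ 0.6774  0.5074 -0.6949  1.8648  0.4014  0.9191  0.8864] F [-0.6917  0.1671 -0.4169] w 0.6017
delta cm [-0.1411  0.0329 -0.2011] tiltz -0.9999862903408102
twist -0.007238125539879211
```

View pics/e.png

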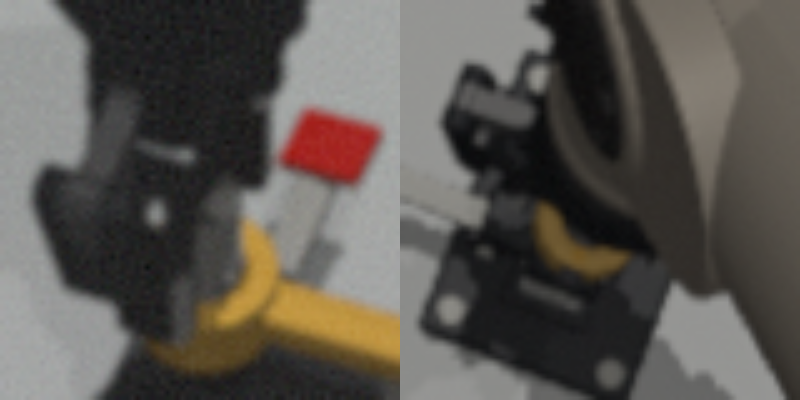

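Fingers straddle the D. I'll close gently and read the width.

>>> {"method": "move_arm", "body": {
  "gripper": [0,0,0,0,0],
  "xyz": [
    [-0.1,0,-0.1],
    [-0.1,0,-0.1],
    [-0.1,0,-0.1],
    [-0.1,0,-0.1],
    [-0.1,0,-0.1]
  ],
  "twist": [0,0,0,0,0],
  "squeeze": 20
}}

```text
t: 6.58
eef_pos: [0.5533, -0.1415, 0.2133]
tool_rot: [0.001, 0.235, 0.972, 0.0]
contact_force: [-0.3, 0.7, 6.9]
gripper_width: 0.223
```

>>> {"method": "move_arm", "body": {
  "gripper": [0,0,0],
  "xyz": [
    [0,0,0],
    [0,0,0],
    [0,0,0]
  ],
  "twist": [0,0,0]
}}

```text
t: 6.83
eef_pos: [0.5533, -0.1415, 0.2133]
tool_rot: [0.001, 0.235, 0.972, 0.0]
contact_force: [0.0, 1.0, 5.7]
gripper_width: 0.222
```

```bash
python3 to.py .551 -.142 .21 153;python3 -c "
from h import *
o=get_obs();print(o['torque'],o['gripper_width']*85)"
```

```text
t 6.83 eef [ 0.5533 -0.1415  0.2133] psi 152.79 q [ 0.6786  0.5033 -0.6987  1.857   0.4     0.9228  0.8912] F [0.0076 1.0466 5.7439] w 0.2216
delta cm [ 0.1829 -0.1488  0.3269] tiltz -0.9999965476417234
twist -0.003616978380381543
[ 0.1926 -0.0003  0.0081] 18.838296474103846
```

Width is 18.8 mm against 18 mm across the flat, so the pads sit on the flat. I'll turn about 1.56 rad clockwise, letting the jaw centre orbit 2.5 mm around the axis.

>>> {"method": "move_arm", "body": {
  "gripper": [0,0,0,0,0],
  "xyz": [
    [-0.03,0,-0.1],
    [-0.06,-0.01,-0.1],
    [-0.09,-0.02,-0.1],
    [-0.12,-0.03,-0.1],
    [-0.14,-0.045,-0.1]
  ],
  "twist": [0.12,0.24,0.36,0.48,0.6],
  "squeeze": 35
}}

```text
t: 7.25
eef_pos: [0.5535, -0.1429, 0.2134]
tool_rot: [0.0, 0.514, 0.858, -0.0]
contact_force: [-1.5, -0.2, 1.8]
gripper_width: 0.214
```

```bash
python3 to.py .551 -.142 .21 63.4;python3 -c "
from h import *
o=get_obs();print(o['torque'],o['gripper_width']*85)"
```

```text
t 7.25 eef [ 0.5535 -0.1429  0.2134] psi 118.07 q [ 0.5792  0.4709 -0.5606  1.8611  0.3142  0.8975  0.3593] F [-1.5274 -0.2164  1.8283] w 0.2138
delta cm [ 0.1949 -0.1746  0.3396] tiltz -0.999999840683929
twist 0.9542457517015107
[0.056  0.1841 0.0932] 18.170254938942517
```

>>> {"method": "move_arm", "body": {
  "gripper": [0,0,0,0,0],
  "xyz": [
    [-0.03,0,0],
    [-0.06,-0.01,0],
    [-0.09,-0.02,0],
    [-0.12,-0.03,0],
    [-0.14,-0.045,0]
  ],
  "twist": [0.12,0.24,0.36,0.48,0.6]
}}

```text
t: 7.67
eef_pos: [0.5528, -0.1441, 0.2134]
tool_rot: [-0.001, 0.745, 0.667, -0.001]
contact_force: [-3.9, 0.7, 5.4]
gripper_width: 0.209
```

>>> {"method": "move_arm", "body": {
  "gripper": [0,0,0,0,0],
  "xyz": [
    [-0.03,0,0],
    [-0.06,-0.01,0],
    [-0.09,-0.02,0],
    [-0.09,-0.02,0],
    [-0.09,-0.02,0]
  ],
  "twist": [0.12,0.24,0.36,0.36,0.36]
}}

```text
t: 8.08
eef_pos: [0.5521, -0.1446, 0.2134]
tool_rot: [-0.001, 0.851, 0.525, -0.001]
contact_force: [-5.8, 1.9, 7.2]
gripper_width: 0.215
```

```bash
python3 to.py .551 -.142 .21 63.4;python3 -c "
from h import *
o=get_obs();print(o['torque'],o['gripper_width']*85)"
```

```text
t 8.08 eef [ 0.5521 -0.1446  0.2134] psi 63.39 q [ 0.4184  0.4349 -0.3456  1.8725  0.1884  0.8687 -0.4847] F [-5.8048  1.9321  7.1519] w 0.2155
delta cm [ 0.183  -0.2151  0.3362] tiltz -0.9999958978880437
twist -0.000253900589205732
[ 0.3772  1.1504 -0.0412] 18.313935030076035
```

>>> {"method": "move_arm", "body": {
  "gripper": [0.6,0.6,0.6,0.6,0.6],
  "xyz": [
    [0,0,0],
    [0,0,0],
    [0,0,0],
    [0,0,0],
    [0,0,-1]
  ],
  "twist": [0,0,0,0,0]
}}

```text
t: 8.5
eef_pos: [0.5524, -0.1451, 0.2215]
tool_rot: [-0.001, 0.851, 0.526, -0.001]
contact_force: [-0.0, -0.1, 0.2]
gripper_width: 0.6
```

>>> {"method": "move_arm", "body": {
  "gripper": [1,1,1,1,1],
  "xyz": [
    [0,0,-2],
    [0,0,-5],
    [0,0,-8],
    [0,0,-8],
    [0,0,-8]
  ],
  "twist": [0,0,0.1,0.2,0.32]
}}

```text
t: 8.92
eef_pos: [0.5546, -0.1453, 0.3062]
tool_rot: [0.001, 0.925, 0.381, 0.002]
contact_force: [0.4, -0.3, -1.2]
gripper_width: 1.003
```

```bash
python3 to.py .550 -.1435 .21 -26.6; python3 - <<'E'
from h import *
ims=[]
for n in('side','top'):
    c=read_camera(n); u,v=proj(c,[.56,-.132,.15]).astype(int)
    im=c['pixels'][v-30:v+30,u-30:u+30,::-1]; ims.append(cv2.resize(im,(400,400),interpolation=cv2.INTER_CUBIC))
    print(n,[(r['centre'],round(r['p'],2)) for q in('flat','set_screw','collar','lever_pad') for r in spot_point(q,n)])
cv2.imwrite('pics/f.png',np.hstack(ims))
E
```

```text
t 8.92 eef [ 0.5546 -0.1453  0.3062] psi 44.79 q [ 0.3936  0.325  -0.3059  1.7878  0.1122  1.0403 -0.7427] F [ 0.4053 -0.2769 -1.2132] w 1.0025
delta cm [-0.2279 -0.4979  9.6173] tiltz -0.9999850931837512
twist 1.2459102464799092
side [([0.4361, -0.1451, 0.0709], 0.7), ([0.547, -0.1378, 0.1457], 0.55), ([0.4576, -0.2493, 0.0013], 0.27), ([0.5227, -0.1301, 0.1278], 0.76), ([0.5548, -0.1411, 0.1051], 0.7), ([0.6024, -0.0472, 0.0627], 0.89)]
top [([0.4347, -0.1438, 0.0731], 0.53), ([0.5252, -0.1286, 0.128], 0.58), ([0.5505, -0.139, 0.1058], 0.46), ([0.6001, -0.0421, 0.0663], 0.66)]
```

View pics/f.png

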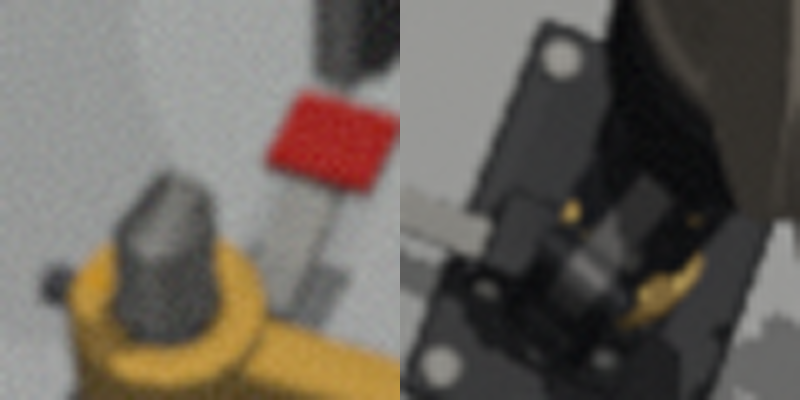

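```bash
python3 - <<'E'
from h import *
c=read_camera('side'); u,v=proj(c,[.55,-.143,.155]).astype(int)
ims=[]
for rel in(None,-.25,0,.25):
    im=cv2.resize(c['pixels'][v-16:v+16,u-16:u+16,::-1],(400,400),interpolation=cv2.INTER_CUBIC)
    if rel is not None:
        f=np.pi-.464+rel; h=np.arccos(6.5/11.5)
        for z in(.163,):
            P=[proj(c,[.5503+.0115*np.cos(f+a),-.1428+.0115*np.sin(f+a),z]) for a in np.linspace(h,2*np.pi-h,40)]
            e=(np.array(P)-[u-16,v-16]+.5)*12.5
            cv2.polylines(im,[e.astype(int)],True,(0,255,0),1)
    ims.append(im)
cv2.imwrite('pics/g.png',cv2.resize(np.vstack([np.hstack(ims[:2]),np.hstack(ims[2:])]),(600,600)))
E
```

```text
(no output)
```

View pics/g.png

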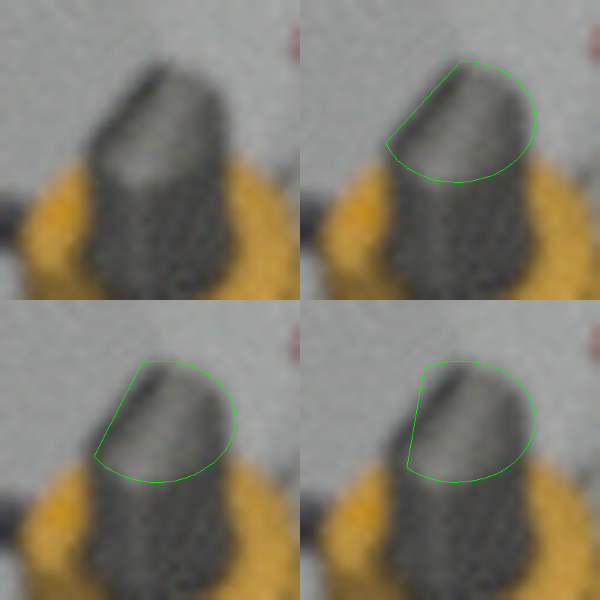

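```bash
python3 - <<'E'
from h import *
c=read_camera('side'); u,v=proj(c,[.55,-.143,.155]).astype(int)
f=lambda x,y:(u-16+x/9.375-.5,v-16+y/9.375-.5)
a=atz(c,*f(95,145),.163);b=atz(c,*f(160,65),.163);print(a,b,np.linalg.norm(a-b),'flat dir',np.degrees(np.arctan2(*(b-a)[1::-1]))+90)
im=c['pixels'][230:320,180:320,::-1];cv2.imwrite('pics/h.png',cv2.resize(im,(784,504),interpolation=cv2.INTER_CUBIC))
m=cut_out('lever_pad','side')
E
```

```text
[ 0.5405 -0.1462  0.163 ] [ 0.5514 -0.1321  0.163 ] 0.017850428100570755 flat dir 142.32728623334538
```

View pics/h.png

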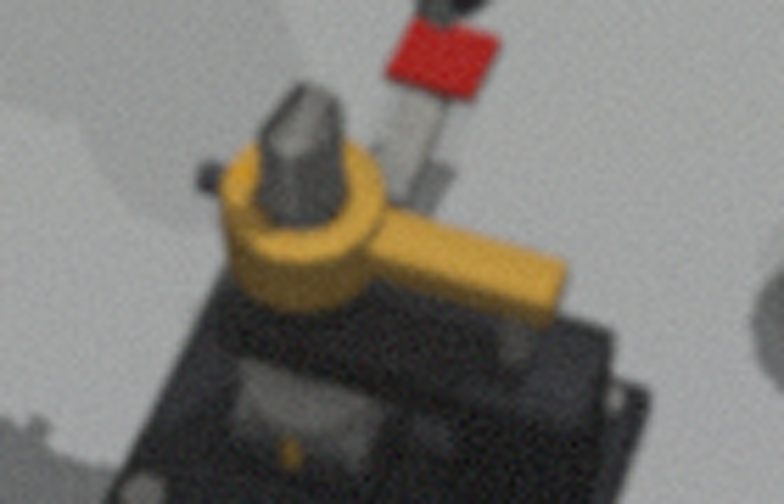

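```bash
python3 - <<'E'
from h import *
c=read_camera('side'); f=lambda x,y:(180+x/5.6-.4,230+y/5.6-.4)
for z,p,q in((.126,(390,208),(566,265)),(.126,(375,248),(552,298)),(.014,(650,395),(610,504)),(.014,(215,290),(110,500)),(.088,(570,305),(612,330))):
    a=atz(c,*f(*p),z);b=atz(c,*f(*q),z);print(a,b,np.degrees(np.arctan2(*(b-a)[1::-1])))
t=read_camera('top');T=lambda x,y:(243+x/6-.4,170+y/6-.4)
for z,p,q in((.126,(399,245),(442,115)),(.126,(440,260),(486,125)),(.014,(190,435),(318,108)),(.014,(425,540),(552,200)),(.014,(190,435),(425,540)),(.014,(318,108),(552,200))):
    a=atz(t,*T(*p),z);b=atz(t,*T(*q),z);print(a,b,np.degrees(np.arctan2(*(b-a)[1::-1])))
E
```

```text
[ 0.5721 -0.1466  0.126 ] [ 0.615  -0.1696  0.126 ] -28.172626848790802
[ 0.5669 -0.1587  0.126 ] [ 0.6099 -0.1792  0.126 ] -25.383588569481883
[ 0.6496 -0.1423  0.014 ] [ 0.6317 -0.1766  0.014 ] -117.44383381285583
[ 0.5233 -0.0901  0.014 ] [ 0.4889 -0.1588  0.014 ] -116.54844061649334
[ 0.6198 -0.1568  0.088 ] [ 0.6298 -0.166   0.088 ] -42.66118758612942
[ 0.5743 -0.1463  0.126 ] [ 0.6179 -0.1658  0.126 ] -24.104592086179302
[ 0.5681 -0.1595  0.126 ] [ 0.6133 -0.1804  0.126 ] -24.810231947527313
[ 0.5308 -0.0778  0.014 ] [ 0.6517 -0.138   0.014 ] -26.444691032934518
[ 0.4851 -0.1606  0.014 ] [ 0.6089 -0.2229  0.014 ] -26.72421936363717
[ 0.5308 -0.0778  0.014 ] [ 0.4851 -0.1606  0.014 ] -118.86357413477056
[ 0.6517 -0.138   0.014 ] [ 0.6089 -0.2229  0.014 ] -116.75892536008287
```

The overlay shows the flat about 0.15–0.2 rad past the set screw (world 142° against 153.4°), which is too close to the limit. I'll regrip and turn it back.

```bash
python3 to.py .5522 -.1445 .2125 52
```

```text
t 9.67 eef [ 0.5534 -0.1451  0.3028] psi 45.09 q [ 0.3935  0.3285 -0.306   1.7911  0.113   1.0391 -0.7383] F [-1.3284  0.2461  0.2269] w 1.0007
delta cm [-0.0369 -0.127   9.034 ] tiltz -0.9999999966477091
twist -0.12055750120388666
```

>>> {"method": "move_arm", "body": {
  "gripper": [0.6,0.6,0.6,0.6,0.6],
  "xyz": [
    [0,-0.13,0],
    [0,-0.13,3],
    [0,-0.13,6],
    [0,-0.13,9],
    [0,-0.13,9]
  ],
  "twist": [-0.12,-0.12,-0.12,-0.12,-0.12]
}}

```text
t: 10.08
eef_pos: [0.5491, -0.1439, 0.2076]
tool_rot: [-0.003, 0.899, 0.438, -0.004]
contact_force: [-0.9, -0.1, -0.7]
gripper_width: 0.597
```

>>> {"method": "move_arm", "body": {
  "gripper": [0,0,0,0,0],
  "xyz": [
    [0,0,0],
    [0,0,0],
    [0,0,0],
    [0,0,0],
    [0,0,0]
  ],
  "twist": [0,0,0,0,0],
  "squeeze": 30
}}

```text
t: 10.5
eef_pos: [0.5528, -0.1438, 0.2151]
tool_rot: [0.0, 0.899, 0.438, 0.001]
contact_force: [-3.4, 1.9, 6.4]
gripper_width: 0.196
```

```bash
python3 to.py .5522 -.1445 .2125 63.4;python3 -c "
from h import *
o=get_obs();print(o['torque'],o['gripper_width']*85)"
```

```text
t 10.5 eef [ 0.5528 -0.1438  0.2151] psi 51.98 q [ 0.3919  0.4278 -0.313   1.8744  0.169   0.8634 -0.6683] F [-3.4425  1.935   6.4393] w 0.1964
delta cm [-0.0944 -0.0055  0.2615] tiltz -0.9999987205251439
twist -0.1993314268910974
[0.4725 0.8873 0.0528] 16.697668692180873
```

Width now reads 16.7, less than before, so this grip is truly flat. Turning back 0.2 rad.

>>> {"method": "move_arm", "body": {
  "gripper": [0,0,0,0,0],
  "xyz": [
    [0.02,0,0],
    [0.03,0,0],
    [0.05,0,0],
    [0.05,0,0],
    [0.05,0,0]
  ],
  "twist": [-0.07,-0.14,-0.2,-0.2,-0.2]
}}

```text
t: 10.92
eef_pos: [0.5531, -0.1434, 0.2151]
tool_rot: [0.0, 0.851, 0.526, 0.001]
contact_force: [-4.5, 3.1, 6.5]
gripper_width: 0.198
```

```bash
python3 to.py .5522 -.1445 .2125 63.4;python3 -c "
from h import *
o=get_obs();print(o['torque'],o['gripper_width']*85)"
```

```text
t 10.92 eef [ 0.5531 -0.1434  0.2151] psi 63.44 q [ 0.4261  0.4336 -0.358   1.8715  0.194   0.8687 -0.4907] F [-4.4596  3.126   6.4694] w 0.1976
delta cm [-0.1392 -0.0309  0.2607] tiltz -0.9999987879660639
twist 0.0007606691161587974
[0.5034 0.8882 0.1059] 16.79680597573461
```

>>> {"method": "move_arm", "body": {
  "gripper": [0.2,0.25,0.35,0.6,0.6],
  "xyz": [
    [0,0,0],
    [0,0,0],
    [0,0,0],
    [0,0,0],
    [0,0,0]
  ],
  "twist": [0,0,0,0,0]
}}

```text
t: 11.33
eef_pos: [0.5531, -0.1441, 0.2134]
tool_rot: [0.0, 0.851, 0.525, 0.0]
contact_force: [0.0, -0.9, 0.5]
gripper_width: 0.596
```

>>> {"method": "move_arm", "body": {
  "gripper": [0.8,1,1,1,1],
  "xyz": [
    [0,0,-2],
    [0,0,-5],
    [0,0,-8],
    [0,0,-8],
    [0,0,-8]
  ],
  "twist": [0,0,0.12,0.24,0.36]
}}

```text
t: 11.75
eef_pos: [0.554, -0.1441, 0.2954]
tool_rot: [0.001, 0.932, 0.362, 0.002]
contact_force: [-0.8, -0.1, 0.2]
gripper_width: 1.002
```

```bash
python3 to.py .5503 -.143 .21 -26.6; python3 - <<'E'
from h import *
c=read_camera('side'); u,v=proj(c,[.55,-.143,.155]).astype(int)
ims=[]
for rel in(None,-.25,0,.25):
    im=cv2.resize(c['pixels'][v-16:v+16,u-16:u+16,::-1],(400,400),interpolation=cv2.INTER_CUBIC)
    if rel is not None:
        f=np.pi-.464+rel; h=np.arccos(6.5/11.5)
        P=[proj(c,[.5503+.0115*np.cos(f+a),-.1428+.0115*np.sin(f+a),.163]) for a in np.linspace(h,2*np.pi-h,40)]
        e=(np.array(P)-[u-16,v-16]+.5)*12.5
        cv2.polylines(im,[e.astype(int)],True,(0,255,0),1)
    ims.append(im)
cv2.imwrite('pics/i.png',cv2.resize(np.vstack([np.hstack(ims[:2]),np.hstack(ims[2:])]),(600,600)))
E
```

```text
t 11.75 eef [ 0.554  -0.1441  0.2954] psi 42.43 q [ 0.3916  0.3345 -0.3064  1.8012  0.1172  1.0186 -0.7902] F [-0.8217 -0.0564  0.1793] w 1.002
delta cm [-0.2219 -0.3627  8.5415] tiltz -0.9999878522456382
twist 1.204823560844293
```

View pics/i.png

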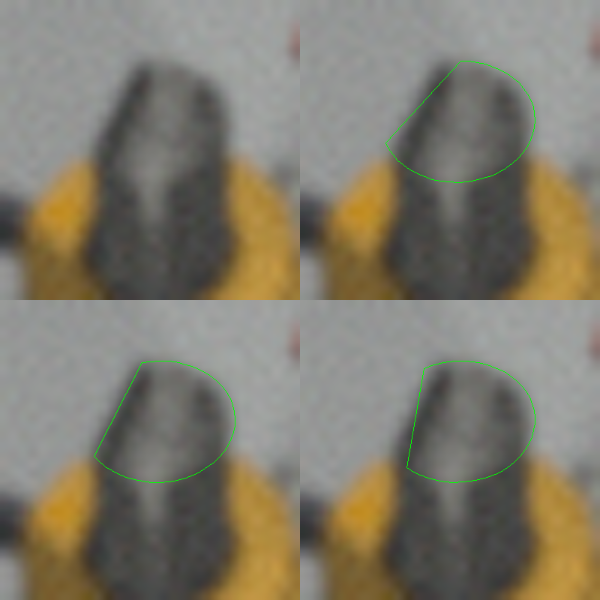

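The flat now faces the set screw (the rel = 0 outline fits). Next, turn the tool to grip the collar across ±y.

>>> {"method": "move_arm", "body": {
  "gripper": [1,1,1,1,1],
  "xyz": [
    [0,0,0],
    [0,0,0],
    [0,0,0],
    [0,0,0],
    [0,0,0]
  ],
  "twist": [0.12,0.24,0.36,0.48,0.6]
}}

```text
t: 12.22
eef_pos: [0.5527, -0.1439, 0.2926]
tool_rot: [-0.0, 0.997, 0.072, -0.0]
contact_force: [0.6, 0.7, -0.0]
gripper_width: 1.001
```

>>> {"method": "move_arm", "body": {
  "gripper": [1,1,1,1,1],
  "xyz": [
    [0,0,0],
    [0,0,0],
    [0,0,0],
    [0,0,0],
    [0,0,0]
  ],
  "twist": [0.12,0.24,0.36,0.48,0.6]
}}

```text
t: 12.63
eef_pos: [0.5527, -0.1438, 0.2926]
tool_rot: [0.0, 0.974, -0.226, -0.0]
contact_force: [-0.7, -0.1, -0.0]
gripper_width: 0.996
```

```bash
python3 to.py .5508 -.1425 .174 -26.6
```

```text
t 12.63 eef [ 0.5527 -0.1438  0.2926] psi -26.14 q [ 0.2177  0.3216 -0.0898  1.8161  0.0337  1.0058 -1.9125] F [-0.6597 -0.0835 -0.0137] w 0.9962
delta cm [-0.2202 -0.0413 11.8579] tiltz -0.9999998575125356
twist 0.008100021358819851
```

>>> {"method": "move_arm", "body": {
  "gripper": [1,1,1,1,1],
  "xyz": [
    [-0.2,0,3],
    [-0.2,0,6],
    [-0.2,0,9],
    [-0.2,0,11.5],
    [-0.2,0,11.7]
  ],
  "twist": [0,0,0,0,0]
}}

```text
t: 13.05
eef_pos: [0.5481, -0.1424, 0.1712]
tool_rot: [0.0, 0.975, -0.223, -0.004]
contact_force: [-1.4, 0.4, -0.1]
gripper_width: 0.998
```

```bash
python3 to.py .5508 -.1425 .174 -26.6; python3 - <<'E'
from h import *
ims=[]
for n in('side','top'):
    c=read_camera(n); u,v=proj(c,[.56,-.132,.15]).astype(int)
    im=c['pixels'][v-40:v+40,u-40:u+40,::-1]; ims.append(cv2.resize(im,(400,400),interpolation=cv2.INTER_CUBIC))
cv2.imwrite('pics/j.png',np.hstack(ims))
E
```

```text
t 13.05 eef [ 0.5481 -0.1424  0.1712] psi -25.8 q [ 0.2132  0.467  -0.0881  1.9217  0.0568  0.7637 -1.928 ] F [-1.3686  0.4161 -0.1018] w 0.998
delta cm [ 0.2471 -0.1033 -0.2827] tiltz -0.9999643645295352
twist 0.013959641090711468
```

View pics/j.png

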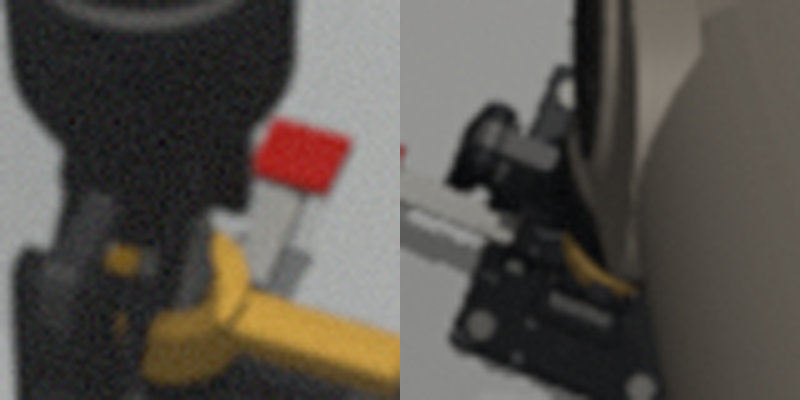

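>>> {"method": "move_arm", "body": {
  "gripper": [1,0.5,0,0,0],
  "xyz": [
    [0,-0.05,0],
    [0,-0.05,0],
    [0,-0.05,0],
    [0,-0.05,0],
    [0,-0.05,0]
  ],
  "twist": [0,0,0,0,0],
  "squeeze": 35
}}

```text
t: 13.57
eef_pos: [0.5517, -0.1426, 0.1772]
tool_rot: [-0.0, 0.974, -0.225, 0.001]
contact_force: [-1.8, 1.1, 7.5]
gripper_width: 0.514
```

>>> {"method": "move_arm", "body": {
  "gripper": [0,0,0],
  "xyz": [
    [0,0,0],
    [0,0,0],
    [0,0,0]
  ],
  "twist": [0,0,0]
}}

```text
t: 13.82
eef_pos: [0.5517, -0.1425, 0.1773]
tool_rot: [-0.0, 0.974, -0.225, 0.001]
contact_force: [-1.5, -0.0, 6.4]
gripper_width: 0.509
```

```bash
python3 to.py .5508 -.1425 .174 -26.6; python3 -c "
from h import *
o=get_obs();print(o['torque'],o['gripper_width']*85)"
```

```text
t 13.82 eef [ 0.5517 -0.1425  0.1773] psi -25.97 q [ 0.2123  0.4596 -0.0879  1.9159  0.0562  0.7666 -1.9309] F [-1.5341 -0.0481  6.368 ] w 0.5087
delta cm [-0.0858  0.0364  0.3252] tiltz -0.9999984189582616
twist 0.011069980419306753
[ 0.159   0.3832 -0.0167] 43.240852334669434
```

>>> {"method": "move_arm", "body": {
  "gripper": [0,0,0,0],
  "xyz": [
    [0,0,-0.3],
    [0,0,-0.6],
    [0,0,-0.9],
    [0,0,-1.2]
  ],
  "twist": [0,0,0,0]
}}

```text
t: 14.15
eef_pos: [0.5517, -0.1425, 0.1884]
tool_rot: [-0.0, 0.974, -0.225, 0.001]
contact_force: [3.7, -1.1, -2.6]
gripper_width: 0.508
```

>>> {"method": "move_arm", "body": {
  "gripper": [0,0,0,0],
  "xyz": [
    [0,0,-0.2],
    [0,0,-0.4],
    [0,0,-0.6],
    [0,0,-0.6]
  ],
  "twist": [0,0,0,0]
}}

```text
t: 14.48
eef_pos: [0.5517, -0.1426, 0.1945]
tool_rot: [-0.0, 0.974, -0.225, 0.001]
contact_force: [4.2, -1.0, -1.8]
gripper_width: 0.506
```

Up 17 mm with only the collar's weight showing on the wrist. A bit more.

>>> {"method": "move_arm", "body": {
  "gripper": [0,0,0,0,0],
  "xyz": [
    [0,0,-0.1],
    [0,0,-0.2],
    [0,0,-0.3],
    [0,0,-0.4],
    [0,0,-0.4]
  ],
  "twist": [0,0,0,0,0]
}}

```text
t: 14.9
eef_pos: [0.5517, -0.1426, 0.1982]
tool_rot: [-0.0, 0.974, -0.225, 0.001]
contact_force: [5.5, -0.6, -2.4]
gripper_width: 0.508
```

>>> {"method": "move_arm", "body": {
  "gripper": [0,0,0,0],
  "xyz": [
    [0,0,-0.1],
    [0,0,-0.1],
    [0,0,-0.1],
    [0,0,-0.1]
  ],
  "twist": [0,0,0,0]
}}

```text
t: 15.23
eef_pos: [0.5517, -0.1426, 0.1991]
tool_rot: [-0.0, 0.974, -0.225, 0.001]
contact_force: [5.4, -0.6, -2.2]
gripper_width: 0.507
```

```bash
python3 to.py .5508 -.1425 .174 -26.6; python3 - <<'E'
from h import *
ims=[]
for n in('side','top'):
    c=read_camera(n); u,v=proj(c,[.56,-.132,.15]).astype(int)
    im=c['pixels'][v-40:v+40,u-40:u+40,::-1]; ims.append(cv2.resize(im,(400,400),interpolation=cv2.INTER_CUBIC))
    print(n,[(q,r['centre'],round(r['p'],2)) for q in('flat','set_screw','collar','lever_pad') for r in spot_point(q,n)])
cv2.imwrite('pics/k.png',np.hstack(ims))
E
```

```text
t 15.23 eef [ 0.5517 -0.1426  0.1991] psi -25.97 q [ 0.2139  0.4297 -0.0894  1.9015  0.0513  0.8113 -1.9267] F [ 5.3804 -0.5794 -2.2116] w 0.5069
delta cm [-0.085   0.0343  2.5091] tiltz -0.9999992131907824
twist 0.011063377730688115
side [('flat', [0.5466, -0.1398, 0.149], 0.83), ('flat', [0.4357, -0.1453, 0.0716], 0.61), ('collar', [0.5506, -0.1414, 0.126], 0.67), ('collar', [0.4578, -0.2471, 0.0009], 0.36), ('lever_pad', [0.6017, -0.0445, 0.0626], 0.78)]
top [('flat', [0.4355, -0.1459, 0.0696], 0.52), ('set_screw', [0.5243, -0.1249, 0.1498], 0.59), ('collar', [0.5522, -0.1405, 0.1268], 0.45), ('lever_pad', [0.5997, -0.0432, 0.066], 0.82)]
```

View pics/k.png

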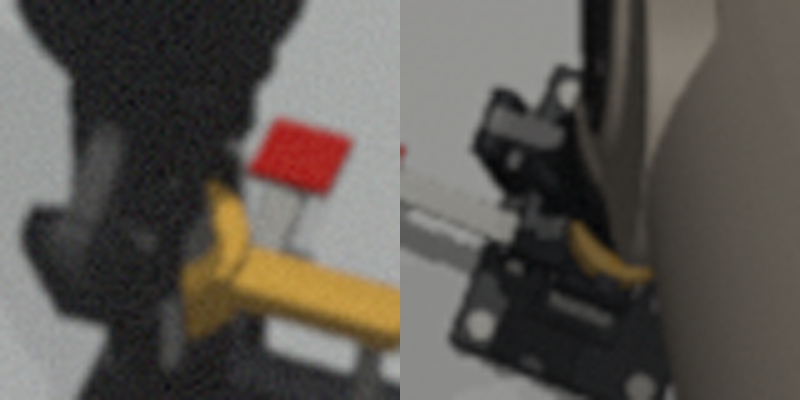

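The brass arm has risen clear above the iron arm (side crop (320,290)). The set screw reads z 0.150 against 0.128 before, and the pad still reads 0.063. Handing in.

```bash
python3 -c "
from station import *
print(hand_in())"
```

```text
the job is handed in; nothing more can be done
None
```

I pressed the lever until it latched, turned the screw so its flat faces the set screw, and lifted the collar fully. I handed the job in with the gripper still holding the collar up there. The hand-in gives no verdict, so the checks below are all I have.

- **Lever:** the pad read z ≈ 0.063 m from the side camera after pressing and again just before hand-in (0.066 m from the top camera). The latched height is 0.0625 m.
- **Screw:** the first turn of about 1.56 rad left the flat roughly 0.2 rad past the set screw. The gripper's angle had said it was on target, but the picture disagreed. I regripped, turned it back 0.2 rad, and the outline then matched an angle of about 0.
- **Collar:** the gripper rose 21.8 mm carrying only about 2 N, which is the collar's own weight, so the set screw did not catch. The cameras read the collar's underside at z ≈ 0.126 to 0.127 m, against 0.130 m by arm travel; the difference is within the 4 mm camera accuracy. The set screw itself read 0.150 m, up from 0.128 m.
- **Grip:** set to 35 N, and the opening held at 43 mm on the 44 mm collar.
- **Other objects:** the arm was not sent near the jar, slide holder, crucible lid or yellow cassette lid. I did not measure their positions again at the end.

The robot clock read about 15 s at hand-in, against the 58 s limit.

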